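Tuck a circuit board under the holder's hold-down leaf and keep it pressed flat

TASK

First slide the holder's carriage along its rails all the way to the red end stop, so that its hold-down leaf hangs over the middle of the white pad. Then pick up the blue circuit board by its heat sink and tuck its gold-contact edge, square and centred, well in under the leaf (more than half of the leaf's overhang) without lifting the leaf. Finish while holding: stay on the heat sink and keep the board pressed flat on the pad so that the pad's spring gives, firmly but not hard, and leave the jar, reel, screwdriver and tray alone.

Things in the scene. Friction and masses are not known exactly. Their poses are not given: they have to be found in the camera images.
- holder: dark steel board holder, fixed. Origin on the bench, 3 mm to +x of the white pad's middle. x: tucking direction (from pad to rails), y: along the rails to the red end stop, z up. Base 12 mm thick, 125 x 130 mm under the pad; leg under the rails x 48 to 108, y -190 to 65 mm. Red stop 50 x 22 mm round x 78, y 42 mm, top 38 mm above the bench.
- pad: white spring-loaded support pad in the holder, 106 mm (x) by 90 mm (y), axes as the holder's; origin at the middle of its top face, which lies 24 mm above the bench. It moves only straight down: begins to give at about 4.5 N, then 1.5 N per mm, bottoms after 6 mm (about 13.5 N).
- carriage (a joint): slide of the aluminium carriage along the holder's +y, in m: 0 at the far end from the stop, 0.110 against the red end stop, where the leaf is centred over the pad. Friction about 2 N; it stays where it is left.
- carriage_knob (a point): centre (half-way up) of the carriage's upright black round knob, 16 mm in diameter, 36 mm tall. The carriage's top is 18 mm below this point, 40 mm above the bench. The carriage is an aluminium block 48 mm (x) by 60 mm (y), 23 mm tall; the knob stands 2 mm to +x of its middle. Axes as the holder's.
- leaf (a joint): hinge of the hold-down leaf, rad: 0 lying level, positive when its lip is lifted. A light spring (under 1 N at the lip) holds it down at 0.
- leaf_lip (a point): middle of the lower edge of the leaf's free lip (orange stripe). Steel leaf 60 mm wide (y), 3 mm thick, reaching 28 mm from the carriage's face to the holder's -x (24 mm plate, 4 mm hinge); level, its underside is 31 mm above the bench, 7 mm above the pad at rest. With the carriage at its stop the lip is at x 26, y 0 mm and the carriage's face at x 54 mm in the holder's frame.
- board_grip (a point): centre (half-way up) of the finned aluminium heat sink on the blue board: 34 mm (x), 18 mm (y, grasp across this), 36 mm tall. Board 100 mm (x) by 56 mm (y), 4 mm thick, 95 to 160 g. This point is on the centre line, 22 mm above the board's underside, 18 mm above its upper face, 70 mm behind the gold edge, 30 mm from the other end. x points to the gold edge, z up.
- board_edge (a point): middle of the gold-contact edge of the board, at its underside, 70 mm towards +x from the heat sink's centre. Axes as the board's.
- jar: amber jar, 48 mm across, 50 mm tall; origin at the centre of its underside. Leave it alone.
- reel: white flat reel, 80 mm across, 14 mm thick, with a 20 mm hole; origin at the centre of its underside. Leave it alone.
- screwdriver: red-handled screwdriver about 200 mm long lying on the bench, handle towards its -x. Leave it alone.
- tray: black open tray 90 x 70 x 25 mm; origin at the centre of its underside. Leave it alone.
Mind the look-alikes: they are no part of the job. Several things look just like the part that bears board_grip: the one meant starts farthest to the robot's right.

How it is judged (in metres and radians):
On the way, in this order (a step that is already met when the one before it is completed fails the run):
1. the carriage is against its end stop (within 5 mm) (value of joint carriage above 0.105 m), for 0.2 s.
2. the board's gold edge is under the leaf, at least 10 mm in from the lip (x of board_edge in the frame of holder above 0.036 m and z of board_edge in the frame of holder below 0.029 m and y of board_edge in the frame of holder between -0.015 and 0.015 m and value of joint carriage above 0.105 m), for 0.2 s.
At the end, for the whole second after the job is handed in: Carriage within 5 mm of its stop; gold edge at least 10 mm in under the leaf, centred within 12 mm, square within 8 degrees; leaf down (under 0.06 rad); board flat on the pad (3 mm, 0.06 rad) and pressed on it with over 4 N; fingers still on the board (value of joint carriage above 0.105 m and value of joint leaf below 0.06 rad and x of board_edge in the frame of holder above 0.036 m and y of board_edge in the frame of holder between -0.012 and 0.012 m and z of board_edge in the frame of pad between -0.003 and 0.003 m and angle between the x axis of board_edge and the x axis of holder, either way round below 0.14 rad and angle between board_edge's own z axis and vertical below 0.06 rad and contact force between pad and board above 4 N and contact force between the fingers and board above 2 N); the arm keeps its last pose, push and grip.
It fails at once if the leaf was lifted (more than 0.15 rad, about 4 mm at the lip) (value of joint leaf above 0.15 rad).
It fails at once if the board was pressed on the pad with more than 30 N (contact force between pad and board above 30 N).
It fails at once if a bystander was moved more than 30 mm (distance of any of jar, reel, screwdriver, tray from where it was at the start of the episode above 0.03 m).
It also fails if it takes over 58 s, if anything falls off the work surface, if the arm or the gripper's body presses on something with over 40 N, if the wrist force passes 120 N, or if a joint passes its speed limit or range.

ROBOT

A 6-joint arm with a two-finger parallel gripper is mounted at the origin on the work surface. World frame = base frame: x ahead of the robot, y to its left, z up, the work surface at z = 0. Lengths are in m, angles in degrees, forces in N, time in s.
With the tool pointing down it reaches from about 0.4 to 0.825 m from the base axis. Payload 7 kg.
Tool frame: the origin (TCP) lies midway between the tips of the shut fingers; the grasp point (between the pads) lies r.grasp_offset behind it (r.grasp_offset is the distance from the TCP to the grasp point, in m); z points along the fingers, y is the direction in which the jaws open and shut (so a half turn about z gives the same grasp; the last joint's range is limited). The gripper opens to 88 mm and grips with 3 to 60 N. Pads are 19 mm wide; open, the fingers measure 130 mm over their backs; the gripper's body (78 mm by 193 mm) begins 47 mm behind the grasp point.
Start: joints at [-48.81, 20.546, 0.682, 0, -70.136, -16.507], TCP at [0.282, -0.613, 0.227] pointing down, gripper open.
Joint ranges: [-176.03, 176.03], [-82.01, 121.73], [-58.28, 71.71], [-173.87, 95.51], [-174.79, -0.11], [-173.66, 173.66]. Speed limits (degrees/s): [136.94, 136.94, 172.46, 180, 180, 180].

INTERFACE

Orientations are given as [roll, pitch, yaw] about the fixed x, y, z axes, in that order (R = Rz(yaw) Ry(pitch) Rx(roll)).
In Python, from plant import status, imaging, r gives the robot as it stands.
- The arm moves only by the tool apply_moves, never from a script. Its argument "moves" is a list of rows, each a list of 6 numbers: the shift along the tool's x, y, z in units of 200 mm (1.0 is 200 mm), then the turn, a rotation vector about the tool's x, y, z in units of 90 degrees (1.0 is 90 degrees). In form: [[tx, ty, tz, rx, ry, rz], ...]. A call has 1 to 12 rows; each row is the pose to reach, as a shift and turn from the pose measured when the call began, along the tool's axes at that moment; what a row does not reach only later rows make up. A row lasts 1/8 s, in which the tool goes at most 62.5 mm and 10.7 degrees, less where a joint would pass 70% of its speed; a pose out of reach is approached as far as the arm can. A call with a number of a shift or a turn outside -1 to 1 is refused whole. A call with a gripper value outside its range is refused whole. "hand" is the closure, from -1 (fully open) to 1 (shut), set as the call begins (left out, the last holds). The fingers move at their own pace and stop on an object; "grip_force" is the grip in N (left out, the last holds). Time passes only in rows, so rows that repeat a pose let the fingers close. It gives the time, the measured TCP pose, the force and the opening at its end, in the units of the state.
- status.get_state(): the state, without advancing time (a new reading comes with each control period).
- imaging.capture(name): name is "scene" or "side" or "wrist"; returns (picture, depth): 384x512x3 uint8, blue, green, red; 384x512 float32, m along the optical axis (not along the pixel's ray), 0 where there is no reading.
- imaging.camera_info(name): a dict with "fx", "fy", "cx", "cy" (pixels), "T" (4x4, takes a point from camera to world coordinates). Camera axes: x right, y up, looking along -z (the intrinsics and any distortion apply to the point x, -y, -z); pixel columns grow to the right and rows downward; lengths in m; the calibration is good to about 2 mm. A picture is of the moment at which its call begins: read the wrist's pose just before it. camera_info takes no time and is no camera call; for the wrist camera it gives the pose at the moment of the call.
- r.close_job(): hands the job in, once; it reports no verdict.
The state is a dict: "time_s": time; "joints": joint angles; "qd": joint speeds; "joint_torque": joint torques, N m; "tcp_pos": TCP position; "eef_rot": TCP orientation; "contact_force": force on the tool from outside, world axes, zero at the start; "moment": the same for the moment, N m; "gripper_width": finger opening in m.
Only numpy, scipy, OpenCV 4.12 (cv2) and the standard library are available. Lean on these libraries where they do the work, as an engineer would, in place of code of your own. Each camera call takes 0.05 s, during which the arm holds its last target.

## Working session

There is one attempt and no reset: what is moved stays moved. The work goes in short steps, Python scripts to look and compute and a tool call to move; the robot and the scene stay as the last step left them, time stands still between calls to the robot, and variables do not carry over. Pictures are saved under pics/ and viewed, and the job is handed in when it is done.

Besides the shell and the picture viewer there is one more tool, called after "Emit:" by a JSON object that holds its "op" and its "data". apply_moves: Moves the arm, as the interface text tells. Its arguments: {"type":"object","properties":{"moves":{"type":"array","items":{"type":"array","items":{"type":"number"}}},"hand":{"type":"number"},"grip_force":{"type":"number"}},"required":["moves"]}

```bash
ls; mkdir -p pics; python3 - <<'E'
from plant import status, imaging, r
import cv2
s=status.get_state();print(s, r.grasp_offset)
for n in("scene","side","wrist"):
    ci=imaging.camera_info(n)
    p,d=imaging.capture(n);cv2.imwrite(f"pics/{n}0.png",p)
    import numpy as np;np.savez(f"pics/{n}0.npz",d=d,p=p,T=ci["T"],k=[ci["fx"],ci["fy"],ci["cx"],ci["cy"]]);print(n,{k:v for k,v in ci.items()})
E
```

```text
pics
{'time_s': 0.0, 'joints': array([-4.88093840e+01,  2.05908468e+01,  6.33078135e-01, -1.79858225e-02,
       -7.01352135e+01, -1.65048129e+01]), 'qd': array([-0.0582644 , -0.02847565, -0.00458363,  0.01126346,  0.054397  ,
       -0.0112518 ]), 'joint_torque': array([ 1.63132168e-03, -5.82705295e+01,  2.93052936e+01,  6.99711442e+00,
        6.68093868e-03, -1.82067188e-04]), 'tcp_pos': array([ 0.28164633, -0.61289761,  0.22563075]), 'eef_rot': array([ 1.79906045e+02, -1.02070141e-02, -1.55320314e+02]), 'contact_force': array([-0.11606099, -0.20820078, -0.30387512]), 'moment': array([-0.06505245,  0.03044314,  0.00438762]), 'gripper_width': 0.08766197623554224} 0.0188
scene {'fx': 351.9944792815279, 'fy': 351.9944792815279, 'cx': 252.25928066902492, 'cy': 193.05794799312747, 'T': array([[ 0.30216886, -0.75055075,  0.5876798 ,  1.1729825 ],
       [ 0.9532197 ,  0.24316695, -0.17956067, -0.22040798],
       [-0.0081349 ,  0.61444561,  0.78891724,  0.88738248],
       [ 0.        ,  0.        ,  0.        ,  1.        ]])}
side {'fx': 346.6598939065113, 'fy': 346.6598939065113, 'cx': 258.7790990337257, 'cy': 190.37670254328015, 'T': array([[-0.99960537, -0.0027795 , -0.02795308,  0.51175555],
       [-0.0231237 , -0.48358583,  0.87499145,  0.86374344],
       [-0.01594975,  0.87529253,  0.48333072,  0.58834155],
       [ 0.        ,  0.        ,  0.        ,  1.        ]])}
wrist {'fx': 301.03989623008243, 'fy': 301.03989623008243, 'cx': 257.89855974025437, 'cy': 196.06704089580293, 'T': array([[-0.41659969, -0.88179118, -0.22110861,  0.22165923],
       [ 0.9090874 , -0.40350213, -0.10366356, -0.64030029],
       [ 0.00219181, -0.24419326,  0.96972411,  0.38378751],
       [ 0.        ,  0.        ,  0.        ,  1.        ]])}
```

View pics/scene0.png

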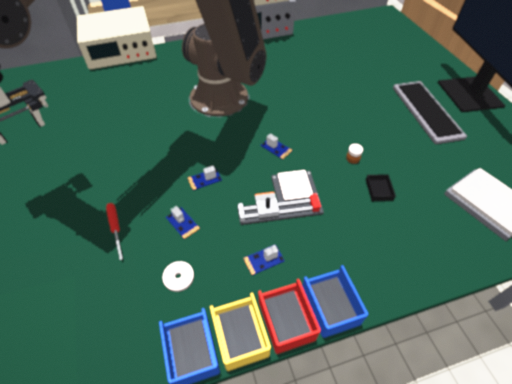

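View pics/side0.png

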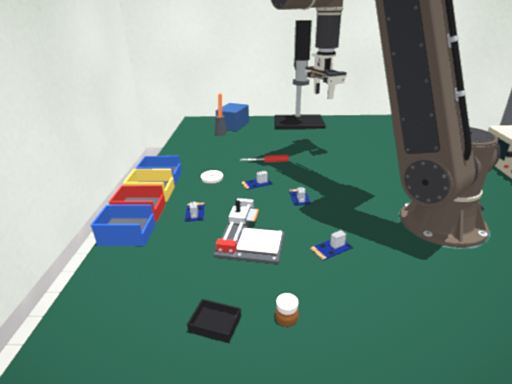

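View pics/wrist0.png

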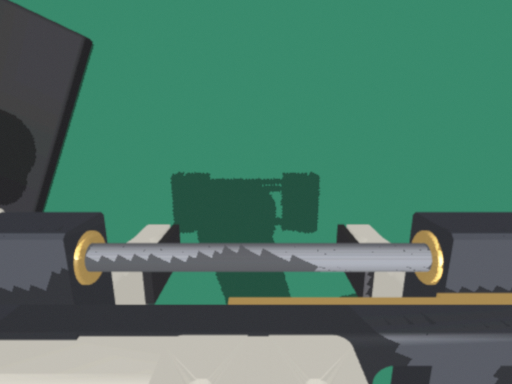

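```bash
cat > h.py <<'E'
import numpy as np,cv2
def load(n):
    z=np.load(f"pics/{n}.npz");return z["p"],z["d"],z["T"],z["k"]
def deproj(n,u,v,d=None,z=None):
    p,D,T,k=load(n)
    ray=np.array([(u-k[2])/k[0],-(v-k[3])/k[1],-1.])
    if z is not None:
        w=T[:3,:3]@ray; s=(z-T[2,3])/w[2]; return T[:3,3]+s*w
    d=D[int(round(v)),int(round(u))] if d is None else d
    return T[:3,:3]@(ray*d)+T[:3,3]
def proj(n,X):
    p,D,T,k=load(n);c=T[:3,:3].T@(np.asarray(X)-T[:3,3]);return k[2]+k[0]*c[0]/-c[2],k[3]-k[1]*c[1]/-c[2]
def crop(n,u0,v0,u1,v1,s,out):
    p=load(n)[0][v0:v1,u0:u1];cv2.imwrite(f"pics/{out}.png",cv2.resize(p,None,fx=s,fy=s,interpolation=cv2.INTER_CUBIC))
def snap(n,out):
    from plant import imaging
    ci=imaging.camera_info(n);p,d=imaging.capture(n)
    np.savez(f"pics/{out}.npz",d=d,p=p,T=ci["T"],k=[ci["fx"],ci["fy"],ci["cx"],ci["cy"]]);cv2.imwrite(f"pics/{out}.png",p)
E
python3 - <<'E'
from h import *
for u,v in [(276,150),(207,180),(184,224),(265,263),(295,185)]: print(u,v,deproj("scene0",u,v),deproj("scene0",u,v,z=.004))
crop("scene0",150,190,220,250,10,"c_board")
crop("scene0",232,165,330,225,8,"c_hold")
E
```

```text
276 150 [0.35779352 0.1179773  0.00393174] [0.35785651 0.11795116 0.004     ]
207 180 [ 0.41682276 -0.14412256  0.00330241] [ 0.41741941 -0.14418275  0.004     ]
184 224 [ 0.56423812 -0.24837966  0.00478924] [ 0.56369377 -0.24840467  0.004     ]
265 263 [ 0.75842069 -0.05971885  0.0038797 ] [ 0.75847714 -0.05974073  0.004     ]
295 185 [0.53742791 0.11614606 0.01953094] [0.52605412 0.12216899 0.004     ]
```

View pics/c_board.png

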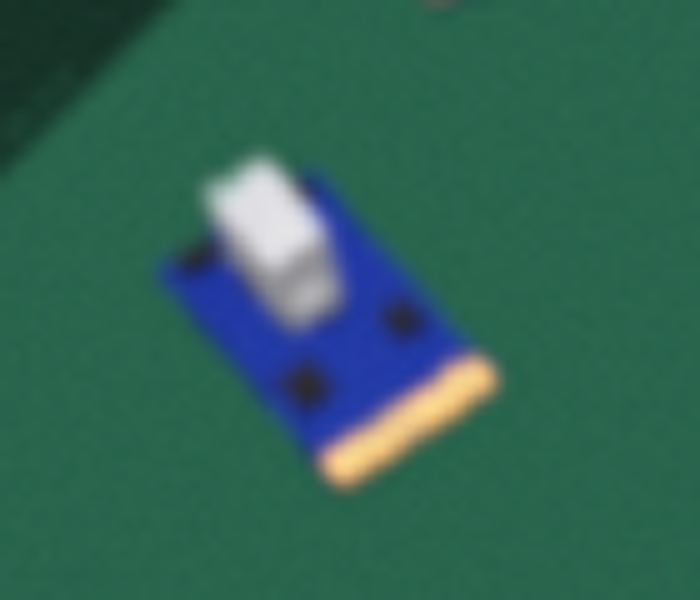

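View pics/c_hold.png

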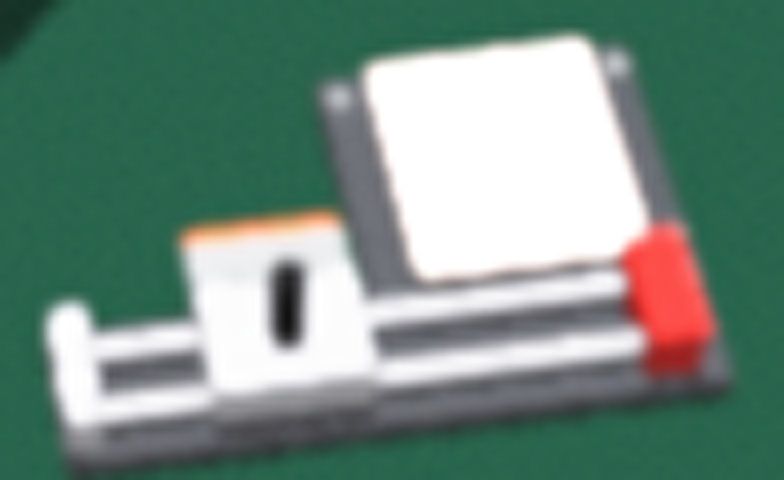

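```bash
python3 - <<'E'
from h import *
from scipy.optimize import least_squares
def px(c,u0,v0,s): return ((c[0]+.5)/s-.5+u0,(c[1]+.5)/s-.5+v0)
def fit(n,obs,mods,x0,free):
    # mods: local xyz points
    def f(q):
        c,s=np.cos(q[2]),np.sin(q[2]);e=[]
        for o,m in zip(obs,mods):
            X=[q[0]+c*m[0]-s*m[1],q[1]+s*m[0]+c*m[1],m[2]];e+=list(np.subtract(proj(n,X),o))
        return np.array(e)
    r=least_squares(f,x0);print(n,r.x,np.degrees(r.x[2]),"rms px",np.sqrt(np.mean(r.fun**2)));print(r.fun.reshape(-1,2).round(2));return r.x
# board: origin at grip; gold +70, back -30
b=[px(c,150,190,10) for c in [(325,485),(500,375),(163,268),(315,170),(203,187),(262,150)]]
# which side: image left-lower gold corner
m=[(70,-28,4),(70,28,4),(-30,-28,4),(-30,28,4),(-17,-9,40),(-17,9,40)]
m=[np.array(a)/1000 for a in m]
q=fit("scene0",b,m,[.54,-.26,.3],1)
print("sink",deproj("scene0",*px((268,205),150,190,10)),deproj("scene0",*px((268,205),150,190,10),z=.04))
h=[px(c,232,165,8) for c in [(362,62),(588,36),(652,248),(412,280)]]
m=[np.array(a)/1000 for a in [(-56,-45,24),(-56,45,24),(50,45,24),(50,-45,24)]]
q=fit("scene0",h,m,[.53,.11,0.],1)
R=lambda q,x,y:(q[0]+np.cos(q[2])*x-np.sin(q[2])*y,q[1]+np.sin(q[2])*x+np.cos(q[2])*y)
# knob top
kt=px((288,265),232,165,8);print("knobtop",deproj("scene0",*kt,z=.076),deproj("scene0",*kt)," holder stop knob",R(q,.080,0),"at0",R(q,.08,-.11))
lipl=[px(c,232,165,8) for c in [(183,240),(338,218)]]
for l in lipl: print("lip",deproj("scene0",*l,z=.034))
print("expect",R(q,.026,-.14),R(q,.026,-.08))
E
```

```text
scene0 [ 0.53434031 -0.26029098  0.3744835 ] 21.456324076983396 rms px 0.4997872570893009
[[ 0.73 -0.21]
 [-0.65  0.39]
 [-0.68 -0.6 ]
 [-0.13 -0.3 ]
 [ 0.68  0.08]
 [ 0.01  0.65]]
sink [ 0.5272557  -0.25993439  0.03198994] [ 0.53330241 -0.25956426  0.04      ]
scene0 [ 0.53857681  0.11404638 -0.16866607] -9.663854065815139 rms px 0.6593640445730236
[[ 0.62  0.58]
 [-0.54  0.82]
 [-0.71 -0.26]
 [ 0.63 -0.91]]
knobtop [0.59837528 0.00122888 0.076     ] [0.59913994 0.00093394 0.07707974]  holder stop knob (np.float64(0.6174415792413035), np.float64(0.10061698095077433)) at0 (np.float64(0.5989761542738771), np.float64(-0.00782207142784222))
lip [ 0.54490523 -0.0215929   0.034     ]
lip [0.55310599 0.03844248 0.034     ]
expect (np.float64(0.5407064126605308), np.float64(-0.028331513456182844)) (np.float64(0.5507784626427634), np.float64(0.030817060568517102))
```

```bash
cat >> h.py <<'E'
from scipy.spatial.transform import Rotation as Ro
def plan(x,y,z,yaw,quiet=0):
    from plant import status
    s=status.get_state();R=Ro.from_euler("xyz",s["eef_rot"],degrees=True)
    t=R.inv().apply(np.array([x,y,z])-s["tcp_pos"])/.2
    w=(R.inv()*Ro.from_euler("xyz",[180,0,yaw],degrees=True)).as_rotvec(degrees=True)/90
    print("t",s["time_s"].__round__(2),"tcp",s["tcp_pos"].round(4),"rot",s["eef_rot"].round(2),"F",s["contact_force"].round(2),"w",round(s["gripper_width"],4))
    print("MOVE",t.round(3).tolist(),w.round(3).tolist())
E
python3 -c "
from h import *
plan(.598,.001,.16,170.3);plan(.534,-.26,.16,-158.5)"
```

```text
t 0.15 tcp [ 0.2817 -0.613   0.2259] rot [ 1.7993e+02 -1.0000e-02 -1.5532e+02] F [-0.17 -0.05  0.68] w 0.0876
MOVE [-2.719, 2.129, 0.332] [0.001, -0.0, 0.382]
t 0.15 tcp [ 0.2817 -0.613   0.2259] rot [ 1.7993e+02 -1.0000e-02 -1.5532e+02] F [-0.17 -0.05  0.68] w 0.0876
MOVE [-1.883, 1.077, 0.33] [0.001, -0.0, 0.035]
```

Emit:
{"op": "apply_moves", "data": {"moves": [[-0.25,0.2,0,0,0,0],[-0.5,0.4,0,0,0,0],[-0.75,0.6,0,0,0,0],[-1,0.78,0,0,0,0],[-1,0.78,0,0,0,0]], "hand": -1, "grip_force": 20}}

```text
time_s: 0.78
tcp_pos: [0.4, -0.3847, 0.2263]
eef_rot: [179.9, 0.0, -155.1]
contact_force: [1.4, -0.4, 0.8]
gripper_width: 0.0877
```

Emit:
{"op": "apply_moves", "data": {"moves": [[-0.25,0.2,0,0,0,0],[-0.5,0.4,0,0,0,0],[-0.75,0.6,0,0,0,0],[-1,0.78,0,0,0,0],[-1,0.78,0,0,0,0]]}}

```text
time_s: 1.4
tcp_pos: [0.517, -0.1565, 0.2264]
eef_rot: [179.9, 0.0, -154.9]
contact_force: [-0.2, -0.2, -0.6]
gripper_width: 0.0878
```

```bash
python3 -c "
from h import *
plan(.598,.001,.16,170.3)"
```

```text
t 1.4 tcp [ 0.517  -0.1565  0.2264] rot [ 1.7993e+02  3.0000e-02 -1.5487e+02] F [-0.18 -0.24 -0.59] w 0.0878
MOVE [-0.701, 0.54, 0.333] [0.001, 0.0, 0.387]
```

Emit:
{"op": "apply_moves", "data": {"moves": [[-0.24,0.18,0.1,0,0,0.1],[-0.47,0.36,0.2,0,0,0.2],[-0.7,0.54,0.33,0,0,0.3],[-0.7,0.54,0.33,0,0,0.387],[-0.7,0.54,0.33,0,0,0.387],[-0.7,0.54,0.33,0,0,0.387]]}}

```text
time_s: 2.15
tcp_pos: [0.5978, -0.0003, 0.1609]
eef_rot: [179.9, 0.0, 170.4]
contact_force: [0.1, -0.1, -0.3]
gripper_width: 0.0875
```

```bash
python3 -c "
from h import *
snap('wrist','w1')
plan(.598,.001,.048,170.3)"
```

```text
t 2.2 tcp [ 5.978e-01 -3.000e-04  1.611e-01] rot [1.7991e+02 3.0000e-02 1.7037e+02] F [0.34 0.4  0.88] w 0.0878
MOVE [0.001, 0.006, 0.566] [0.001, 0.0, 0.001]
```

View pics/w1.png

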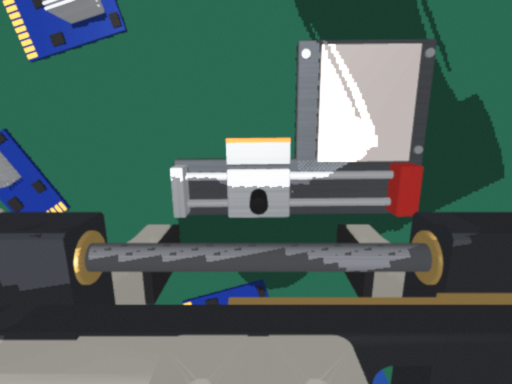

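```bash
python3 -c "
from h import *
crop('w1',165,30,445,225,2.8,'c_w1')"
```

```text
(no output)
```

View pics/c_w1.png

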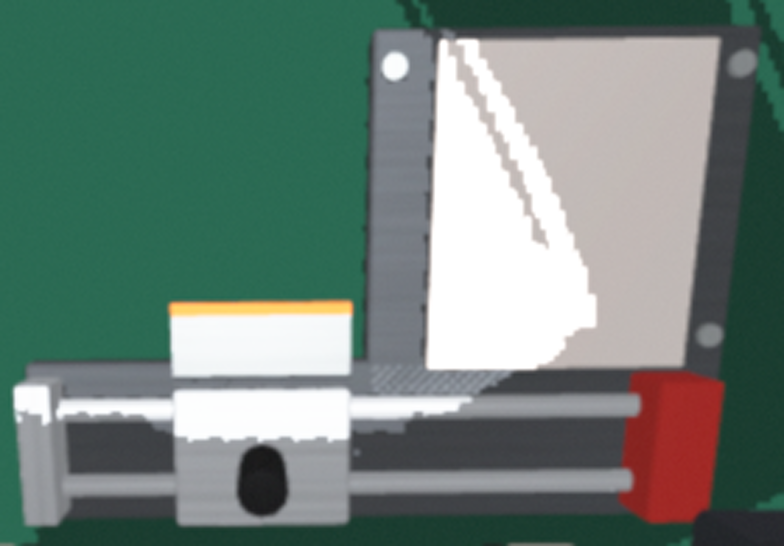

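```bash
cat >> h.py <<'E'
def px(c,u0,v0,s): return ((c[0]+.5)/s-.5+u0,(c[1]+.5)/s-.5+v0)
def fit(n,obs,mods,x0):
    from scipy.optimize import least_squares
    def f(q):
        c,s=np.cos(q[2]),np.sin(q[2]);e=[]
        for o,m in zip(obs,mods):
            m=np.array(m)/1000
            e+=list(np.subtract(proj(n,[q[0]+c*m[0]-s*m[1],q[1]+s*m[0]+c*m[1],m[2]]),o))
        return np.array(e)
    r=least_squares(f,x0);print(n,r.x.round(4),np.degrees(r.x[2]).round(2),"rms px",np.sqrt(np.mean(r.fun**2)));print(r.fun.reshape(-1,2).round(2).tolist());return r.x
E
python3 - <<'E'
from h import *
P=lambda c:px(c,165,30,2.8)
q=fit("w1",[P(c) for c in [(437,38),(721,37),(684,368),(427,369)]],[(-56,-45,24),(-56,45,24),(50,45,24),(50,-45,24)],[.54,.11,-.17])
c,s=np.cos(q[2]),np.sin(q[2])
def H(X): d=X[:2]-q[:2];return np.array([c*d[0]+s*d[1],-s*d[0]+c*d[1]])*1000
for nm,p,z in [("lipL",(170,303),.034),("lipR",(352,302),.034),("knobtop",(262,492),.076),("knobbase",(263,450),.04),("carL",(176,392),.04),("carR",(349,390),.04),("stop",(640,372),.038)]:
    X=deproj("w1",*P(p),z=z);print(nm,X.round(4),H(X).round(1), deproj("w1",*P(p)).round(3))
E
```

```text
w1 [ 0.5389  0.114  -0.1586] -9.09 rms px 0.3818632887226455
[[0.73, 0.41], [-0.24, -0.27], [-0.33, -0.38], [-0.21, 0.17]]
lipL [ 0.5432 -0.0214  0.034 ] [  25.6 -133.1] [ 0.545 -0.025 -0.001]
lipR [0.553  0.0382 0.034 ] [ 25.9 -72.6] [0.555 0.042 0.   ]
knobtop [ 6.009e-01 -3.000e-04  7.600e-02] [  79.3 -103.1] [ 0.601 -0.     0.076]
knobbase [0.5965 0.0009 0.04  ] [  74.7 -102.6] [0.595 0.001 0.048]
carL [ 0.572  -0.0245  0.04  ] [  54.5 -131.5] [ 0.572 -0.025  0.038]
carR [0.581  0.0326 0.04  ] [ 54.4 -73.7] [0.582 0.033 0.034]
stop [0.5917 0.1296 0.038 ] [49.7 23.7] [0.597 0.139 0.015]
```

```bash
python3 -c "
from h import *
plan(.6007,-.0003,.05,170.9)"
```

```text
t 2.2 tcp [ 5.978e-01 -3.000e-04  1.611e-01] rot [1.7991e+02 3.0000e-02 1.7037e+02] F [0.34 0.4  0.88] w 0.0878
MOVE [-0.014, 0.002, 0.556] [0.001, 0.0, -0.006]
```

Emit:
{"op": "apply_moves", "data": {"moves": [[-0.014,0,0.25,0,0,-0.006],[-0.014,0,0.45,0,0,-0.006],[-0.014,0,0.555,0,0,-0.006],[-0.014,0,0.555,0,0,-0.006]]}}

```text
time_s: 2.7
tcp_pos: [0.5995, -0.0018, 0.0491]
eef_rot: [180.0, -0.1, 170.9]
contact_force: [0.6, 0.5, 0.4]
gripper_width: 0.0876
```

Emit:
{"op": "apply_moves", "data": {"moves": [[0,0,0,0,0,0],[0,0,0,0,0,0],[0,0,0,0,0,0],[0,0,0,0,0,0],[0,0,0,0,0,0],[0,0,0,0,0,0]], "hand": 1, "grip_force": 15}}

```text
time_s: 3.45
tcp_pos: [0.5995, -0.0017, 0.0491]
eef_rot: [180.0, -0.1, 170.9]
contact_force: [0.1, 0.6, 0.0]
gripper_width: 0.0331
```

```bash
python3 -c "
from h import *
plan(.6179,.1014,.05,170.9)"
```

```text
t 3.45 tcp [ 0.5995 -0.0017  0.0491] rot [ 1.7998e+02 -1.1000e-01  1.7092e+02] F [0.1  0.63 0.01] w 0.0331
MOVE [-0.009, 0.524, -0.004] [0.0, -0.001, 0.0]
```

Fingers still closing.

Emit:
{"op": "apply_moves", "data": {"moves": [[0,0,0,0,0,0],[0,0,0,0,0,0],[0,0,0,0,0,0],[0,0,0,0,0,0]]}}

```text
time_s: 3.95
tcp_pos: [0.5995, -0.0016, 0.049]
eef_rot: [180.0, -0.1, 170.9]
contact_force: [0.0, 1.9, -0.4]
gripper_width: 0.0154
```

Emit:
{"op": "apply_moves", "data": {"moves": [[0,0.07,0,0,0,0],[0,0.14,0,0,0,0],[0,0.21,0,0,0,0],[0,0.28,0,0,0,0],[0,0.35,0,0,0,0],[0,0.4,0,0,0,0],[0,0.44,0,0,0,0],[0,0.47,0,0,0,0],[0,0.49,0,0,0,0]]}}

```text
time_s: 5.08
tcp_pos: [0.615, 0.0954, 0.0491]
eef_rot: [180.0, -0.1, 170.9]
contact_force: [-0.7, -1.8, -1.2]
gripper_width: 0.0157
```

```bash
python3 -c "
from h import *
plan(.6179,.1014,.05,170.9)"
```

```text
t 5.08 tcp [0.615  0.0954 0.0491] rot [ 1.7997e+02 -1.2000e-01  1.7092e+02] F [-0.69 -1.75 -1.22] w 0.0157
MOVE [-0.01, 0.032, -0.005] [0.0, -0.001, 0.0]
```

Emit:
{"op": "apply_moves", "data": {"moves": [[0,0.015,0,0,0,0],[0,0.03,0,0,0,0],[0,0.035,0,0,0,0],[0,0.04,0,0,0,0]]}}

```text
time_s: 5.58
tcp_pos: [0.616, 0.102, 0.049]
eef_rot: [-179.9, -0.2, 170.9]
contact_force: [1.7, -10.8, 0.8]
gripper_width: 0.0153
```

Emit:
{"op": "apply_moves", "data": {"moves": [[0,-0.01,0,0,0,0],[0,-0.01,0,0,0,0],[0,-0.01,0,0,0,0],[0,-0.01,0,0,0,0]], "hand": -1}}

```text
time_s: 6.08
tcp_pos: [0.6157, 0.1003, 0.0491]
eef_rot: [-179.9, -0.1, 170.9]
contact_force: [0.3, 0.4, -0.7]
gripper_width: 0.0499
```

Emit:
{"op": "apply_moves", "data": {"moves": [[0,0,-0.15,0,0,0],[0,0,-0.4,0,0,0],[0,0,-0.65,0,0,0],[0,0,-0.65,0,0,0]]}}

```text
time_s: 6.58
tcp_pos: [0.6186, 0.1014, 0.1841]
eef_rot: [179.8, 0.3, 171.0]
contact_force: [-0.4, 0.8, -0.2]
gripper_width: 0.0858
```

```bash
python3 -c "
from h import *
snap('wrist','w2')
plan(.534,-.26,.18,-158.5)"
```

```text
t 6.62 tcp [0.6171 0.101  0.1814] rot [1.7991e+02 6.0000e-02 1.7093e+02] F [ 0.12  0.42 -0.5 ] w 0.0871
MOVE [0.126, -1.848, 0.004] [0.001, 0.001, -0.34]
```

View pics/w2.png

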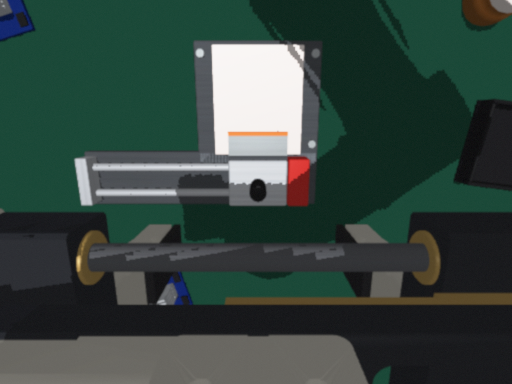

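```bash
python3 -c "
from h import *
crop('w2',180,30,340,220,3.15,'c_w2')"
```

```text
(no output)
```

View pics/c_w2.png

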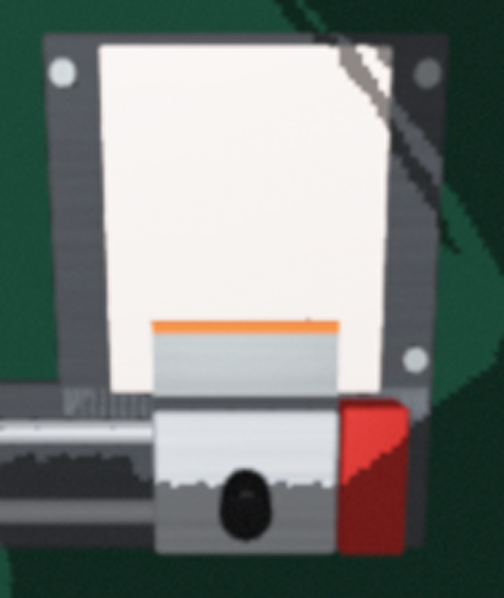

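Emit:
{"op": "apply_moves", "data": {"moves": [[0.03,-0.25,0,0,0,-0.1],[0.06,-0.5,0,0,0,-0.2],[0.07,-0.75,0,0,0,-0.3],[0.07,-1,0,0,0,-0.34],[0.07,-1,0,0,0,-0.34]]}}

```text
time_s: 7.25
tcp_pos: [0.5702, -0.0969, 0.1798]
eef_rot: [179.9, -0.0, -158.6]
contact_force: [-0.3, 0.2, 0.0]
gripper_width: 0.0871
```

```bash
python3 -c "
from h import *
plan(.534,-.26,.18,-158.5)"
```

```text
t 7.25 tcp [ 0.5702 -0.0969  0.1798] rot [ 1.7991e+02 -2.0000e-02 -1.5864e+02] F [-0.35  0.22  0.01] w 0.0871
MOVE [0.466, -0.693, -0.002] [0.001, -0.0, -0.002]
```

Emit:
{"op": "apply_moves", "data": {"moves": [[0.07,-0.2,0,0,0,0],[0.14,-0.4,0,0,0,0],[0.21,-0.6,0,0,0,0],[0.27,-0.69,0,0,0,0],[0.27,-0.69,0,0,0,0]]}}

```text
time_s: 7.88
tcp_pos: [0.5695, -0.2456, 0.1785]
eef_rot: [179.9, -0.1, -158.8]
contact_force: [-0.0, 0.6, 0.1]
gripper_width: 0.0878
```

```bash
python3 - <<'E'
from h import *
P=lambda c:px(c,180,30,3.15)
q=fit("w2",[P(c) for c in [(98,44),(393,44),(380,392),(109,392)]],[(-56,-45,24),(-56,45,24),(50,45,24),(50,-45,24)],[.54,.11,-.17])
c,s=np.cos(q[2]),np.sin(q[2])
def H(X): d=X[:2]-q[:2];return np.array([c*d[0]+s*d[1],-s*d[0]+c*d[1]])*1000
for nm,p,z in [("lipL",(152,321),.034),("lipR",(339,321),.034),("knobtop",(245,500),.076)]:
    X=deproj("w2",*P(p),z=z);print(nm,X.round(4),H(X).round(1))
snap('wrist','w3'); plan(.534,-.26,.013,-158.5)
crop('w3',150,0,400,230,2.6,'c_w3')
E
```

```text
w2 [ 0.5386  0.1143 -0.1605] -9.2 rms px 0.19980265653676424
[[0.1, -0.03], [-0.26, 0.23], [-0.16, -0.07], [0.34, -0.19]]
lipL [0.5601 0.0809 0.034 ] [ 26.6 -29.5]
lipR [0.5695 0.1396 0.034 ] [26.5 29.9]
knobtop [0.6129 0.1023 0.076 ] [75.2 -0. ]
t 7.92 tcp [ 0.5697 -0.2449  0.1788] rot [ 1.7986e+02 -8.0000e-02 -1.5871e+02] F [ 0.95 -0.27  0.79] w 0.0874
MOVE [0.193, -0.007, 0.829] [0.002, -0.001, -0.002]
```

View pics/c_w3.png

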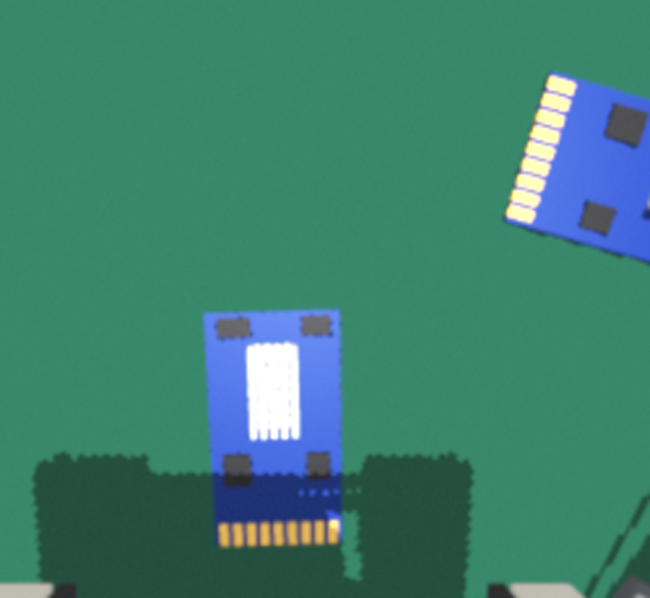

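```bash
python3 - <<'E'
from h import *
P=lambda c:px(c,150,0,2.6)
q=fit("w3",[P(c) for c in [(205,313),(340,310),(341,541),(219,547)]],[(-30,-28,4),(-30,28,4),(70,28,4),(70,-28,4)],[.534,-.26,.37])
q=fit("w3",[P(c) for c in [(205,313),(340,310),(341,541),(219,547),(247,344),(299,344)]],[(-30,-28,4),(-30,28,4),(70,28,4),(70,-28,4),(-17,-9,40),(-17,9,40)],[.534,-.26,.37])
plan(q[0],q[1],.011,np.degrees(q[2])-180)
E
```

```text
w3 [ 0.5355 -0.2607  0.4011] 22.98 rms px 0.4953295035290505
[[-0.2, 0.21], [0.13, -0.32], [0.88, 0.49], [-0.8, -0.32]]
w3 [ 0.5351 -0.2608  0.4002] 22.93 rms px 0.6251880352457349
[[-0.16, -0.25], [0.2, -0.74], [0.86, 0.13], [-0.84, -0.71], [0.65, 0.98], [-0.7, 0.4]]
t 7.92 tcp [ 0.5697 -0.2449  0.1788] rot [ 1.7986e+02 -8.0000e-02 -1.5871e+02] F [ 0.95 -0.27  0.79] w 0.0874
MOVE [0.189, -0.013, 0.839] [0.002, -0.001, -0.018]
```

Emit:
{"op": "apply_moves", "data": {"moves": [[0.19,-0.012,0.1,0,0,-0.018],[0.19,-0.012,0.35,0,0,-0.018],[0.19,-0.012,0.6,0,0,-0.018],[0.19,-0.012,0.75,0,0,-0.018],[0.19,-0.012,0.84,0,0,-0.018],[0.19,-0.012,0.84,0,0,-0.018],[0.19,-0.012,0.84,0,0,-0.018]]}}

```text
time_s: 8.8
tcp_pos: [0.5356, -0.26, 0.0117]
eef_rot: [179.9, -0.0, -157.0]
contact_force: [0.6, -0.6, 0.4]
gripper_width: 0.0876
```

```bash
python3 - <<'E'
from h import *
plan(.5352,-.2608,.011,-157)
E
```

```text
t 8.8 tcp [ 0.5356 -0.26    0.0117] rot [ 1.7990e+02 -2.0000e-02 -1.5702e+02] F [ 0.55 -0.61  0.36] w 0.0876
MOVE [0.003, -0.003, 0.003] [0.001, -0.0, -0.0]
```

Emit:
{"op": "apply_moves", "data": {"moves": [[0,-0.003,0.003,0,0,0],[0,-0.003,0.003,0,0,0],[0,-0.003,0.003,0,0,0],[0,-0.003,0.003,0,0,0],[0,-0.003,0.003,0,0,0],[0,-0.003,0.003,0,0,0],[0,-0.003,0.003,0,0,0],[0,-0.003,0.003,0,0,0],[0,-0.003,0.003,0,0,0],[0,-0.003,0.003,0,0,0],[0,-0.003,0.003,0,0,0]], "hand": 1, "grip_force": 40}}

```text
time_s: 10.18
tcp_pos: [0.5359, -0.2606, 0.0111]
eef_rot: [179.9, -0.0, -157.0]
contact_force: [1.0, -0.5, 0.1]
gripper_width: 0.0176
```

Emit:
{"op": "apply_moves", "data": {"moves": [[0,0,-0.05,0,0,0],[0,0,-0.15,0,0,0],[0,0,-0.35,0,0,0],[0,0,-0.55,0,0,0],[0,0,-0.55,0,0,0]]}}

```text
time_s: 10.8
tcp_pos: [0.5383, -0.2613, 0.1254]
eef_rot: [-179.9, 0.3, -157.0]
contact_force: [-0.2, 0.4, -0.6]
gripper_width: 0.0179
```

```bash
python3 - <<'E'
from h import *
snap('wrist','w4');snap('side','s4')
# holder target: grip x_h -0.06
hx,hy,a=.5387,.1142,np.radians(-9.15)
for gx in (-.06,-.027):print(hx+np.cos(a)*gx,hy+np.sin(a)*gx)
plan(hx+np.cos(a)*-.06,hy+np.sin(a)*-.06,.12,170.85)
E
```

```text
0.47946347528968775 0.12374118128140185
0.5120435638803594 0.11849353157663083
t 10.9 tcp [ 0.536  -0.2606  0.1217] rot [ 1.7991e+02  5.0000e-02 -1.5704e+02] F [ 0.05  0.5  -2.14] w 0.0176
MOVE [-0.49, 1.879, 0.012] [0.001, 0.0, 0.357]
```

View pics/w4.png

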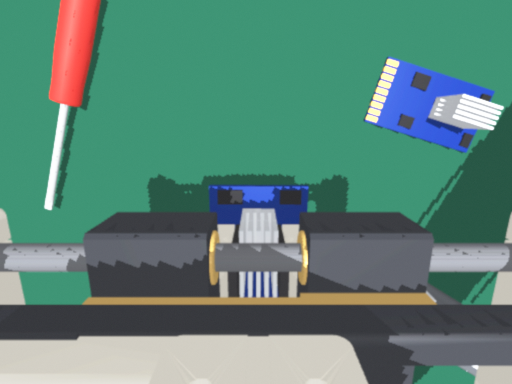

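Emit:
{"op": "apply_moves", "data": {"moves": [[-0.06,0.23,0,0,0,0.09],[-0.12,0.46,0,0,0,0.18],[-0.18,0.7,0,0,0,0.27],[-0.24,0.94,0,0,0,0.357],[-0.24,0.94,0,0,0,0.357],[-0.24,0.94,0,0,0,0.357]]}}

```text
time_s: 11.65
tcp_pos: [0.5063, -0.0687, 0.1214]
eef_rot: [179.9, -0.1, 171.0]
contact_force: [0.2, -0.8, -1.2]
gripper_width: 0.0175
```

```bash
python3 - <<'E'
from h import *
plan(.4795,.1237,.12,170.85)
E
```

```text
t 11.65 tcp [ 0.5063 -0.0687  0.1214] rot [ 1.7993e+02 -8.0000e-02  1.7096e+02] F [ 0.16 -0.81 -1.16] w 0.0175
MOVE [0.284, 0.929, 0.009] [0.001, -0.001, 0.001]
```

Emit:
{"op": "apply_moves", "data": {"moves": [[0.07,0.23,0,0,0,0],[0.14,0.46,0,0,0,0],[0.21,0.7,0,0,0,0],[0.284,0.93,0,0,0,0],[0.284,0.93,0.1,0,0,0],[0.284,0.93,0.25,0,0,0],[0.284,0.93,0.36,0,0,0],[0.284,0.93,0.36,0,0,0],[0.284,0.93,0.36,0,0,0]]}}

```text
time_s: 12.78
tcp_pos: [0.48, 0.1235, 0.0501]
eef_rot: [179.9, -0.1, 170.9]
contact_force: [0.5, 0.3, -0.8]
gripper_width: 0.0178
```

```bash
python3 - <<'E'
from h import *
plan(.4795,.1237,.04,170.85)
snap('side','s5');snap('scene','sc5')
crop('side'and's5',190,170,310,270,6.6,'c_s5');crop('sc5',225,140,335,225,7,'c_sc5')
E
```

```text
t 12.78 tcp [0.48   0.1235 0.0501] rot [ 1.7994e+02 -7.0000e-02  1.7093e+02] F [ 0.48  0.27 -0.76] w 0.0178
MOVE [0.003, 0.001, 0.051] [0.001, -0.001, 0.001]
```

View pics/c_s5.png

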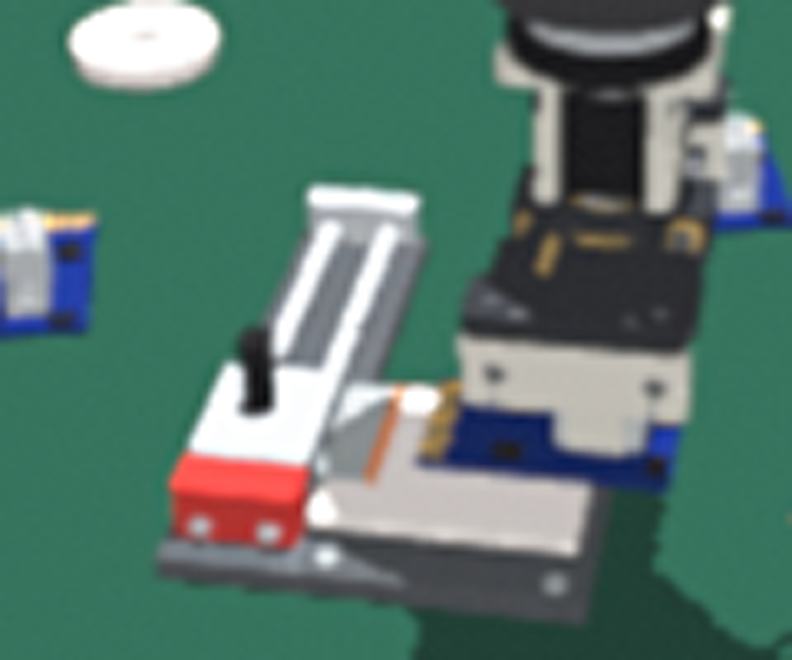

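View pics/c_sc5.png

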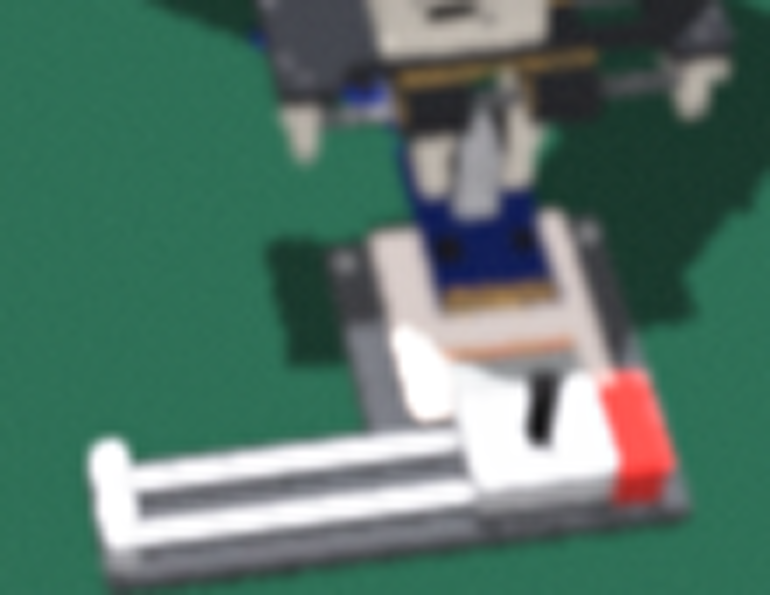

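Emit:
{"op": "apply_moves", "data": {"moves": [[-0.02,0,0.03,0,0,0],[-0.045,0,0.05,0,0,0],[-0.045,0,0.063,0,0,0],[-0.045,0,0.063,0,0,0],[-0.045,0,0.063,0,0,0]]}}

```text
time_s: 13.5
tcp_pos: [0.4889, 0.1226, 0.038]
eef_rot: [179.9, -0.0, 170.9]
contact_force: [-0.4, -0.5, -0.5]
gripper_width: 0.0182
```

Emit:
{"op": "apply_moves", "data": {"moves": [[0,0,0,0,0,0],[0,0,0,0,0,0]]}}

```text
time_s: 13.75
tcp_pos: [0.4889, 0.1227, 0.0381]
eef_rot: [179.9, -0.0, 171.0]
contact_force: [0.7, -1.3, -2.1]
gripper_width: 0.0179
```

Emit:
{"op": "apply_moves", "data": {"moves": [[0,0,0.004,0,0,0],[0,0,0.006,0,0,0],[0,0,0.006,0,0,0]]}}

```text
time_s: 14.12
tcp_pos: [0.4889, 0.1227, 0.0368]
eef_rot: [179.9, -0.0, 171.0]
contact_force: [-0.3, 0.2, -1.1]
gripper_width: 0.0177
```

Emit:
{"op": "apply_moves", "data": {"moves": [[0,0,0.005,0,0,0],[0,0,0.005,0,0,0],[0,0,0.005,0,0,0]]}}

```text
time_s: 14.5
tcp_pos: [0.4889, 0.1226, 0.0358]
eef_rot: [179.9, -0.0, 171.0]
contact_force: [-0.3, 0.6, -0.7]
gripper_width: 0.0176
```

Emit:
{"op": "apply_moves", "data": {"moves": [[0,0,0.005,0,0,0],[0,0,0.005,0,0,0],[0,0,0.005,0,0,0]]}}

```text
time_s: 14.88
tcp_pos: [0.489, 0.1227, 0.035]
eef_rot: [179.9, -0.0, 171.0]
contact_force: [-1.1, 0.2, 2.0]
gripper_width: 0.0179
```

```bash
python3 - <<'E'
from h import *
snap('side','s6');snap('scene','sc6');snap('wrist','w6')
plan(.5125,.1184,.035,170.85)
crop('s6',190,170,310,270,6.6,'c_s6');crop('sc6',225,140,335,225,7,'c_sc6')
E
```

```text
t 15.03 tcp [0.489  0.1227 0.035 ] rot [ 1.7987e+02 -1.0000e-02  1.7096e+02] F [-1.39  0.87  2.94] w 0.0182
MOVE [-0.119, -0.003, -0.0] [0.001, -0.0, 0.001]
```

View pics/c_s6.png

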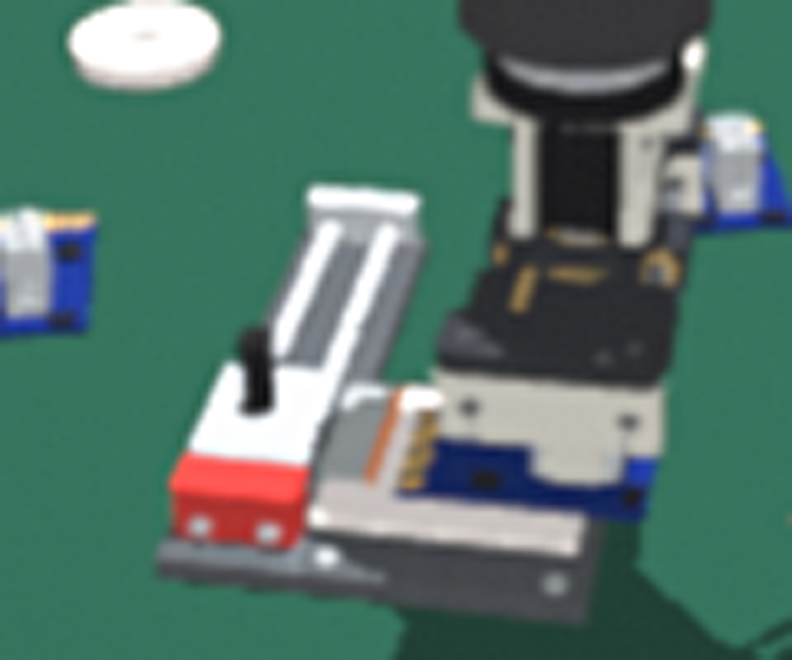

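View pics/c_sc6.png

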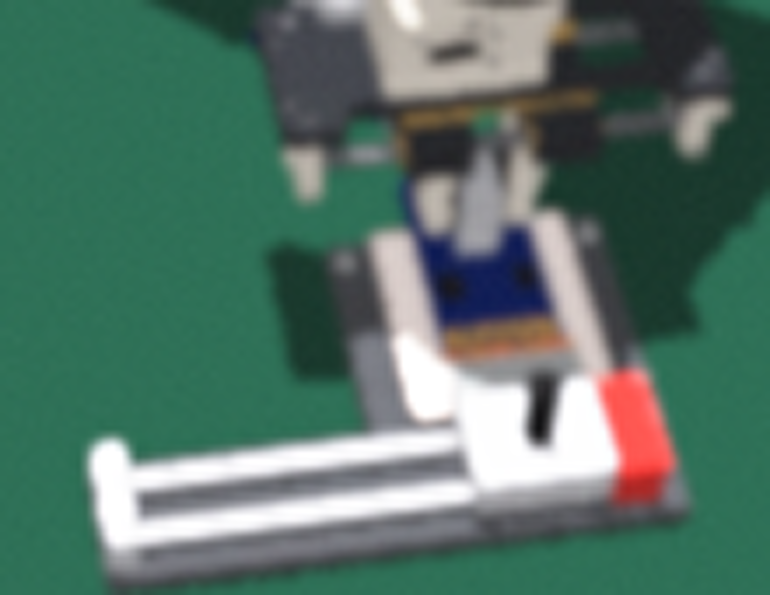

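Emit:
{"op": "apply_moves", "data": {"moves": [[-0.02,0,0,0,0,0],[-0.04,0,0,0,0,0],[-0.06,-0.002,0,0,0,0],[-0.06,-0.002,0,0,0,0]]}}

```text
time_s: 15.52
tcp_pos: [0.5015, 0.1204, 0.035]
eef_rot: [179.9, 0.0, 171.0]
contact_force: [1.1, -0.3, 2.4]
gripper_width: 0.0179
```

```bash
python3 - <<'E'
from h import *
snap('side','s7')
plan(.5125,.1184,.035,170.85)
crop('s7',190,170,310,270,6.6,'c_s7')
E
```

```text
t 15.57 tcp [0.5014 0.1204 0.035 ] rot [1.7986e+02 3.0000e-02 1.7096e+02] F [ 0.2  -0.85  1.57] w 0.0178
MOVE [-0.056, -0.001, 0.0] [0.002, 0.0, 0.001]
```

View pics/c_s7.png

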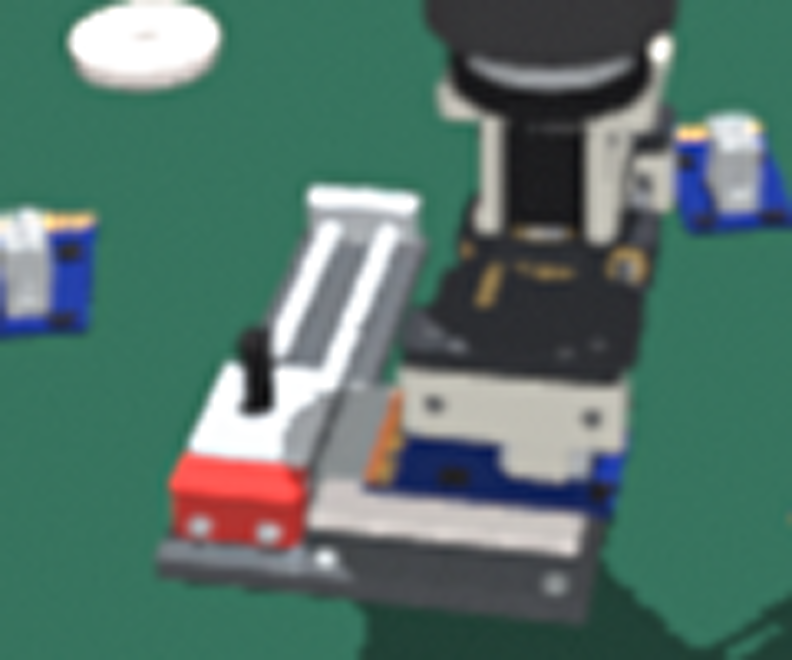

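Edge has gone under the lip with the leaf level. Continue.

Emit:
{"op": "apply_moves", "data": {"moves": [[-0.02,0,0,0,0,0],[-0.04,0,0,0,0,0],[-0.06,-0.001,0,0,0,0],[-0.06,-0.001,0,0,0,0],[-0.06,-0.001,0,0,0,0]]}}

```text
time_s: 16.2
tcp_pos: [0.5137, 0.1184, 0.0351]
eef_rot: [179.8, 0.1, 171.0]
contact_force: [1.3, -0.2, 0.9]
gripper_width: 0.0176
```

Emit:
{"op": "apply_moves", "data": {"moves": [[0,0,0.005,0,0,0],[0,0,0.01,0,0,0],[0,0,0.01,0,0,0],[0,0,0.01,0,0,0]]}}

```text
time_s: 16.7
tcp_pos: [0.5137, 0.1185, 0.0333]
eef_rot: [179.8, 0.1, 171.0]
contact_force: [-1.1, -0.2, 6.2]
gripper_width: 0.018
```

Emit:
{"op": "apply_moves", "data": {"moves": [[0,0,0.005,0,0,0],[0,0,0.005,0,0,0],[0,0,0.005,0,0,0],[0,0,0.005,0,0,0]]}}

```text
time_s: 17.2
tcp_pos: [0.5137, 0.1185, 0.0326]
eef_rot: [179.8, 0.1, 171.0]
contact_force: [-1.4, -0.4, 8.1]
gripper_width: 0.0178
```

```bash
python3 - <<'E'
from h import *
snap('side','s8');snap('wrist','w8')
plan(.5125,.1184,.035,170.85)
crop('s8',190,170,310,270,6.6,'c_s8')
E
```

```text
t 17.3 tcp [0.5137 0.1185 0.0326] rot [1.7984e+02 9.0000e-02 1.7099e+02] F [-0.67 -0.11  6.38] w 0.0178
MOVE [0.006, -0.001, -0.012] [0.002, 0.001, 0.002]
```

View pics/c_s8.png

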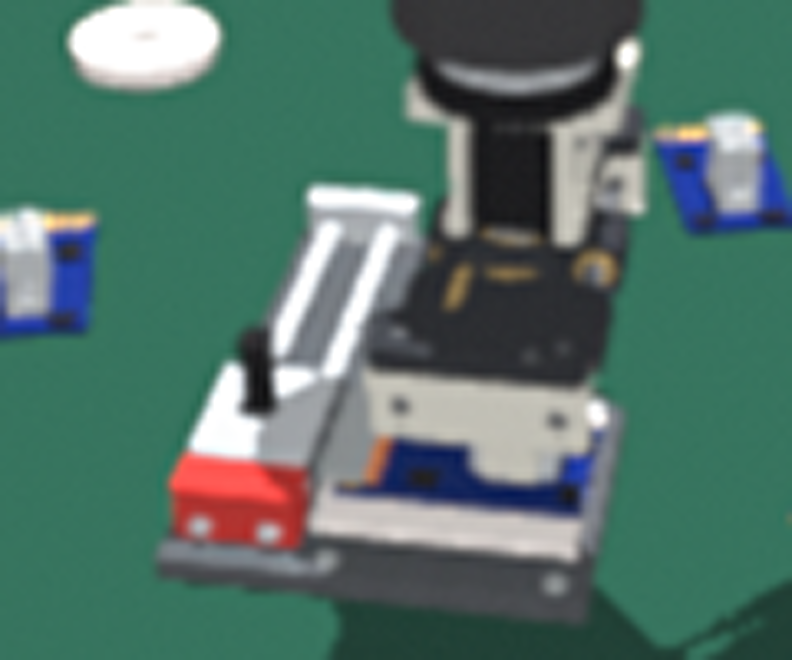

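Emit:
{"op": "apply_moves", "data": {"moves": [[0,0,0.005,0,0,0],[0,0,0.005,0,0,0],[0,0,0.005,0,0,0],[0,0,0.005,0,0,0]]}}

```text
time_s: 17.8
tcp_pos: [0.5137, 0.1185, 0.0321]
eef_rot: [179.8, 0.1, 171.0]
contact_force: [-1.2, -0.5, 8.2]
gripper_width: 0.0176
```

```bash
python3 - <<'E'
from h import *
snap('side','s9');snap('scene','sc9')
crop('s9',230,225,300,265,11,'c_s9');crop('sc9',225,140,335,225,7,'c_sc9')
from plant import status
import numpy as np
plan(.5125,.1184,.035,170.85)
E
```

```text
t 17.9 tcp [0.5137 0.1185 0.0321] rot [1.7984e+02 1.1000e-01 1.7100e+02] F [-1.48  0.05  8.41] w 0.0179
MOVE [0.006, -0.001, -0.015] [0.002, 0.001, 0.002]
```

View pics/c_s9.png

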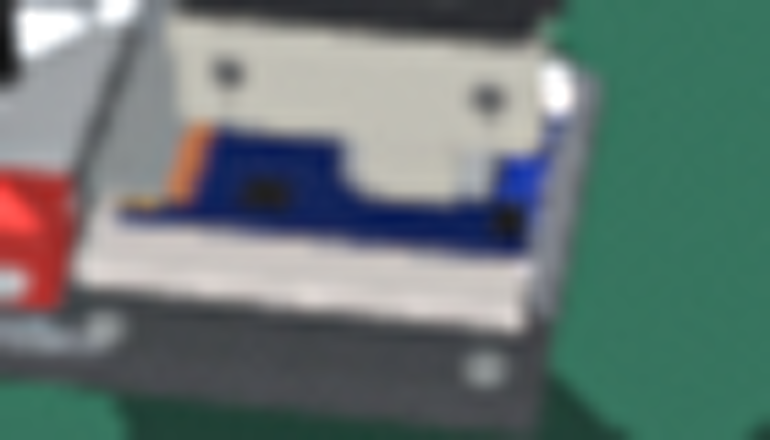

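View pics/c_sc9.png

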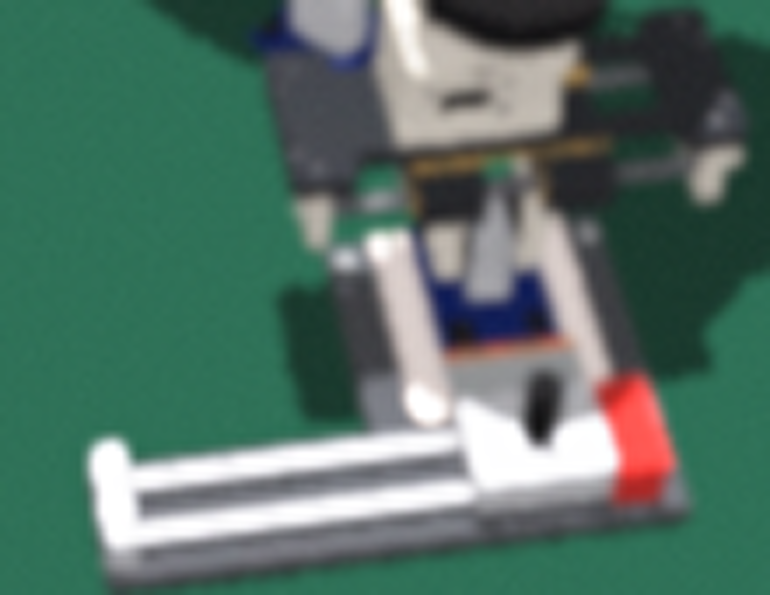

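```bash
python3 - <<'E'
from h import *
a=np.radians(-9.15);o=np.array([.5387,.1142])
def H(X): d=X[:2]-o;return np.array([np.cos(a)*d[0]+np.sin(a)*d[1],-np.sin(a)*d[0]+np.cos(a)*d[1]])*1000
for nm,p,z in [("goldcorner",(120,212),.0255),("rear",(525,250),.0255),("padcorner -x",(525,325),.0215),("pad +x",(80,280),.0215),("lip end",(188,203),.031)]:
    print(nm,H(deproj("s9",*px(p,230,225,11),z=z)).round(1))
E
```

```text
goldcorner [43.2 28.2]
rear [-54.3  26.9]
padcorner -x [-57.3  49.2]
pad +x [47.9 49.9]
lip end [26.1 29.1]
```

```bash
python3 - <<'E'
from plant import r,status
print(r.close_job());s=status.get_state();print(s["time_s"],s["contact_force"],s["tcp_pos"])
E
```

```text
the job is handed in; nothing more can be done
None
the job is handed in; nothing more can be done
```

I slid the carriage against the red stop and tucked the gold edge under the leaf. I then pressed the board down on the pad and handed the job in at about 18 s, still gripping the heat sink. The hand-in gives no verdict, so the last checks below are all I have.

- **Carriage:** it met the stop with about 11 N of resistance. The wrist picture afterwards shows it against the red block, with the lip ends at y −29.5 and +29.9 mm.
- **Board chosen:** four boards look alike. I took the one at scene pixel (184, 224), world y about −0.25 m, as the farthest to the robot's right.
- **Depth under the leaf:** the gold edge is at holder x about 43 mm in the side picture and 44.6 mm from the tool position. That puts it about 17–18 mm in from the lip, against the 10 mm needed.
- **Centring and squareness:** the board looks centred within about 3 mm. The tool yaw is within 0.2° of square.
- **Leaf:** it looked level in every picture taken during and after the tuck.
- **Press:** the pad gives about 3 mm. The wrist reads 8.4 N upward, so roughly 9 N on the pad with the board's weight.
- **Disagreement:** in the last side picture the pad's near corners came out 4–5 mm too far to +y (49–50 mm instead of 45). The centring figure from that picture is therefore less certain, though still well inside the 12 mm limit.
- **Bystanders:** nothing came near the jar, reel, screwdriver or tray. I did not measure their positions again at the end.

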